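Load the label roll holder

TASK

Load the label roll holder from the tray: slide the blue label roll onto the spindle first, right up to the black collar, then the yellow roll right up against the blue one, and last push the red end cap fully home on the spindle's end. Let go of everything and leave the other things on the table where they are.

Things in the scene. Friction and masses are not known exactly. Their poses are not given: they have to be found in the camera images.
- holder: Label roll holder, fixed during the job: dark steel foot (110 x 150 mm, 10 mm high) and blue upright (46 mm wide, 10 mm thick, 152 mm high) that carries a black collar (40 mm diameter, 14 mm thick) and from it a level steel spindle. Origin on the table under the upright's middle; own y points the way the spindle points, z up.
- collar (a point): Point on the spindle's axis in the collar's face, where the spindle starts, 130 mm above the table. Own y runs along the spindle to its free end, x level across it, z up. With all parts home their centres lie at y = 15 mm (blue roll), 45 mm (yellow roll) and 76 mm (end cap; it bottoms on the spindle's end and leaves the rolls 2 mm of play).
- tip (a point): Centre of the spindle's free end, 82 mm from the collar's face; axes as the collar's. The spindle is a steel rod of 16 mm diameter, its end chamfered by 2 mm.
- tray: Grey tray, fixed during the job, 72 mm (x) by 176 mm (y), floor 10 mm high, with two level steel rails along y (8 mm diameter, 28 mm apart, axes 30 mm above the table) between 37 mm high end cheeks. Rolls and cap lie in a row on the rails, axes along the tray's y, about 50 mm apart: the cap at the +y end, the rolls in either order. Origin: centre of its underside.
- blue_roll_center (a point): Blue label roll, 60 mm diameter, 30 mm wide, with a 26 mm through hole; 70 g. It starts on the tray's rails, axis level. This point is its centre, half-way up; own y runs along its axis (both sides alike, any turn about y). Grip it across its diameter, at right angles to y, to keep the fingers clear of collar and neighbours. Loose on the spindle it hangs 5 mm below the spindle's axis.
- yellow_roll_center (a point): Yellow label roll, 60 mm diameter, 30 mm wide, with a 26 mm through hole; 70 g. It starts on the tray's rails, axis level. This point is its centre, half-way up; own y runs along its axis (both sides alike, any turn about y). Grip it across its diameter, at right angles to y, to keep the fingers clear of collar and neighbours. Loose on the spindle it hangs 5 mm below the spindle's axis.
- end_cap_center (a point): Red ribbed end cap: round knob, 44 mm diameter, 28 mm long, 40 g, with a blind bore of 20 mm diameter, 20 mm deep, open on its own -y side, which must face the holder. It starts on the tray's rails. This point is its centre, half-way up; own y runs along its axis. Grip it across its diameter, at right angles to y.
- cap_tub: Bystander: white open tub with green crown caps, 116 mm wide, 68 mm high; origin at the centre of its underside. Leave it.
- tape: Bystander: beige roll of adhesive tape lying flat, 94 mm diameter, 48 mm high; origin at the centre of its underside. Leave it.
- pen: Bystander: blue and white felt marker, 133 mm long, 14 mm thick, lying on the table; origin at the centre of its underside. Leave it.
There are look-alikes about, which are no part of the job. Of the things like the part that bears end_cap_center, leave any that is green or turquoise; of the rest the larger one is meant.

How it is judged:
By the outcome, as a careful person would: the job done as asked, in the order asked, and still so for the second after the job is handed in, with the robot touching nothing.
It also fails if it takes over 64 s, if anything falls off the work surface, if the arm or the gripper's body presses on something with over 40 N, if the wrist force passes 120 N, or if a joint passes its speed limit or range.

ROBOT

A 6-joint arm with a two-finger parallel gripper is mounted at the origin on a cart in front of the work surface, level with it; the furniture and walls round the work are solid. World frame = base frame: x ahead of the robot, y to its left, z up, the work surface at z = 0. Lengths are in m, angles in rad, forces in N, time in s.
With the tool pointing down it reaches from about 0.35 to 0.85 m from the base axis. Payload 8.1 kg.
Tool frame: the origin (TCP) lies between the finger pads; the fingertips stand 14 mm ahead of it and the grasp point (between the pads) lies 5 mm behind it (robot.tip_reach is the z of the fingertips in the tool frame, in m); z points along the fingers, y is the line along which they close (so a half turn about z gives the same grasp; the last joint's range is limited). The gripper opens to 93 mm and grips with 3 to 60 N. Pads are 15 mm wide; open, the fingers measure 128 mm over their backs; the gripper's body (75 mm by 188 mm) begins 65 mm behind the grasp point.
Start: joints at [-1.375, 0.13, 1.488, -0, 1.523, -0.085], TCP at [0.166, -0.576, 0.233] pointing down, gripper open.
Joint ranges: [-2.96, 2.96], [-0.89, 2.26], [0.02, 2.5], [-1.34, 4.48], [0, 2.73], [-2.66, 2.66]. Speed limits (rad/s): [2.39, 2.39, 2.79, 3.14, 3.14, 3.14].

INTERFACE

Orientations are given as a rotation vector (axis times angle).
In Python, from plant import robot gives the robot as it stands. The module is installed in compiled form; this text tells all that it offers.
- The arm moves only by the shell command python3 -m handwheel 'ROWS' [FORCE]. ROWS is JSON, a list of rows, each a list of 7 numbers: the closure, from -1 (fully open) to 1 (shut), then the shift along the tool's x, y, z each as a share of 100 cm, from -1 to 1, then the turn, a rotation vector about the tool's x, y, z each as a share of 180 degrees, from -1 to 1. In form: [[grip, tx, ty, tz, rx, ry, rz], ...]. A call has 1 to 20 rows; each row is the pose to reach, as a shift and turn from the pose commanded when the call began, along the tool's axes at that moment, turning the shorter way round; what a row does not reach only later rows make up. A row lasts 1/8 s, in which the tool goes at most 62.5 mm and 10.7 degrees, less where a joint would pass 70% of its speed; a pose out of reach is approached as far as the arm can. A call with a number of a shift or a turn outside -1 to 1 is refused whole. A call with a gripper value outside its range is refused whole. The fingers move at their own pace and stop on an object; FORCE is the grip in N (left out, the last holds). Time passes only in rows, so rows that repeat a pose let the fingers close. It gives the time, the measured TCP pose, the force, the opening and the grip force at its end, in the units of the state.
- robot.read_state(): the state, without advancing time (a new reading comes with each control period).
- robot.read_camera(name): name is "scene" or "top" or "wrist"; returns a dict with "frame" (400x640x3 uint8, red, green, blue), "fx", "fy", "cx", "cy" (pixels), "rvec" (rotation vector, rad) and "tvec" (3), from world to camera coordinates, as OpenCV has them; the wrist camera has in their place "T_tool_cam" (4x4, takes a point from camera to tool coordinates, whose origin is the TCP and whose axes are the flange's). Camera axes: x right, y down, z forward; pixel columns grow to the right and rows downward; lengths in m; the calibration is good to about 2 mm. A picture is of the moment at which its call begins: read the wrist's pose just before it. There is no depth.
- robot.close_job(): hands the job in; it is judged then, once.
Trained networks look in a picture, given as the dict that the camera call returned (one of the last four; its "shot" number tells which), for a name from the list of things; names that differ only in an ending like _2 or _b are one class to them, and where a whole thing is asked for, a point or a joint stands for the part that bears it (a point fixed in the world has none). Each returns a list of dicts, best first, with "conf" (0 to 1); they miss things now and then, are a little off and sometimes report something else, mostly with a low value. They report only what shows in the picture. A call takes as long as a camera call. They do not tell look-alikes from the thing itself.
- robot.regions_of(picture, name): "mask" (400x640 bool, what is visible of it) and "rect" ([left, top, right, bottom] in pixels, round what is visible of it).
The state is a dict: "t": time; "q": joint angles; "dq": joint speeds; "joint_torque": joint torques, N m; "tool_pos": TCP position; "orientation": TCP orientation; "force": force on the tool from outside, world axes, zero at the start; "wrist_torque": the same for the moment, N m; "opening": finger opening in m; "gripper_force": force on a finger pad.
Only numpy, scipy, OpenCV 4.12 (cv2) and the standard library are available. Lean on these libraries where they do the work, as an engineer would, in place of code of your own. Each camera call takes 0.05 s, during which the arm holds its last target. There are 200 camera calls.

## Working session

There is one attempt and no reset: what is moved stays moved. The work goes in short steps, Python scripts to look and compute and a shell command to move; the robot and the scene stay as the last step left them, time stands still between calls to the robot, and variables do not carry over. Pictures are saved under pics/ and viewed, at most 10 in all, crops included, and the job is handed in when it is done.

```bash
mkdir -p pics; cat > h.py <<'E'
from plant import robot
import numpy as np, cv2
from scipy.spatial.transform import Rotation as R
def shot(n,save=None):
    s=robot.read_state(); p=robot.read_camera(n)
    if n=="wrist":
        T=np.eye(4);T[:3,:3]=R.from_rotvec(s["orientation"]).as_matrix();T[:3,3]=s["tool_pos"]
        M=T@np.array(p["T_tool_cam"]); p["Rwc"]=M[:3,:3];p["c"]=M[:3,3]
    else:
        Rc=R.from_rotvec(np.array(p["rvec"]).ravel()).as_matrix()
        p["Rwc"]=Rc.T;p["c"]=-Rc.T@np.array(p["tvec"]).ravel()
    if save: cv2.imwrite("pics/"+save,p["frame"][:,:,::-1])
    return p
def ray(p,u,v):
    d=p["Rwc"]@np.array([(u-p["cx"])/p["fx"],(v-p["cy"])/p["fy"],1]); return p["c"],d/np.linalg.norm(d)
def atz(p,u,v,z):
    c,d=ray(p,u,v); return c+d*(z-c[2])/d[2]
def proj(p,X):
    x=(np.atleast_2d(X)-p["c"])@p["Rwc"]; return np.c_[p["fx"]*x[:,0]/x[:,2]+p["cx"],p["fy"]*x[:,1]/x[:,2]+p["cy"]]
def tri(prs):
    A=0;b=0
    for p,u,v in prs:
        c,d=ray(p,u,v);P=np.eye(3)-np.outer(d,d);A=A+P;b=b+P@c
    return np.linalg.solve(A,b)
def togo(pos,rot=None):
    "shift in tool axes /1m, turn /180deg from measured pose"
    s=robot.read_state();T=R.from_rotvec(s["orientation"])
    print("shift",np.round(T.inv().apply(np.array(pos)-s["tool_pos"]),4),
     "turn",None if rot is None else np.round((T.inv()*R.from_matrix(rot)).as_rotvec()/np.pi,4))
E
python3 - <<'E'
from h import *
np.set_printoptions(suppress=True,precision=4)
s=robot.read_state();print(s)
for n in("scene","top"):
    p=shot(n,n+"0.png");print(n,p["c"],p["fx"])
    for k in["holder","tray","blue_roll_center","yellow_roll_center","end_cap_center","cap_tub","tape","pen"]:
        for r in robot.regions_of(p,k):
            m=r["mask"];v,u=np.nonzero(m);print(k,round(r["conf"],2),r["rect"],m.sum(),u.mean().round(1),v.mean().round(1),atz(p,u.mean(),v.mean(),.05))
E
```

```text
{'t': 0.0, 'q': array([-1.3754,  0.1312,  1.4892,  0.    ,  1.523 , -0.0854]), 'dq': array([ 0.001 ,  0.    ,  0.0009, -0.0012,  0.001 , -0.001 ]), 'joint_torque': array([  0.0013, -55.9844, -49.1759,   0.0769,   0.0353,  -0.0001]), 'tool_pos': array([ 0.1662, -0.576 ,  0.2316]), 'orientation': array([-3.1089, -0.4394,  0.0001]), 'force': array([-0.354, -0.151, -0.519]), 'wrist_torque': array([-0.0101, -0.001 ,  0.0076]), 'gripper_force': 0.0, 'opening': 0.09316225900270854}
scene [0.0746 0.5608 0.873 ] 411.64550148035863
holder 0.81 [346.5, 121.6, 409.5, 187.9] 2143 382.7 157.5 [ 0.5441 -0.1002  0.05  ]
holder 0.44 [268.1, 251.0, 288.7, 272.6] 308 276.8 259.8 [0.4801 0.3169 0.05  ]
tray 0.64 [255.9, 228.1, 322.9, 289.4] 1110 289.7 263.9 [0.4529 0.3013 0.05  ]
blue_roll_center 0.69 [277.5, 229.0, 304.7, 259.0] 514 292.3 242.6 [0.4927 0.2614 0.05  ]
yellow_roll_center 0.79 [292.4, 216.8, 321.3, 241.2] 478 306.3 228.2 [0.5024 0.2105 0.05  ]
end_cap_center 0.82 [262.8, 252.0, 287.2, 271.4] 288 276.1 259.6 [0.4816 0.3179 0.05  ]
end_cap_center 0.62 [340.1, 275.0, 356.9, 295.4] 167 347.8 
[... 872 characters left out ...]
5 265.3 224.1 [0.4896 0.2662 0.05  ]
yellow_roll_center 0.92 [279.6, 206.6, 294.9, 232.7] 321 286.3 220.2 [0.4985 0.2175 0.05  ]
end_cap_center 0.84 [233.4, 217.4, 249.8, 240.2] 240 243.7 229.0 [0.4786 0.316  0.05  ]
end_cap_center 0.71 [282.0, 282.2, 291.9, 294.4] 128 285.5 287.9 [0.344 0.219 0.05 ]
end_cap_center 0.6 [255.4, 163.6, 276.4, 184.9] 261 266.4 175.1 [0.6057 0.2648 0.05  ]
cap_tub 0.89 [338.3, 90.2, 385.9, 143.0] 1887 361.5 115.1 [0.7531 0.036  0.05  ]
tape 0.69 [271.6, 98.0, 306.7, 140.0] 857 287.9 118.4 [0.745  0.2142 0.05  ]
pen 0.89 [187.2, 192.7, 205.6, 245.7] 340 195.1 218.5 [0.5039 0.4288 0.05  ]
pen 0.49 [234.2, 220.2, 248.9, 240.7] 225 243.5 228.6 [0.4796 0.3165 0.05  ]
```

```bash
python3 -c "
import cv2
a=cv2.imread('pics/top0.png')[60:320,160:500];cv2.imwrite('pics/topc.png',cv2.resize(a,None,fx=2.3,fy=2.3,interpolation=2))
a=cv2.imread('pics/scene0.png')[90:330,180:450];cv2.imwrite('pics/scenec.png',cv2.resize(a,None,fx=2.4,fy=2.4,interpolation=2))"
```

```text
(no output)
```

View pics/topc.png

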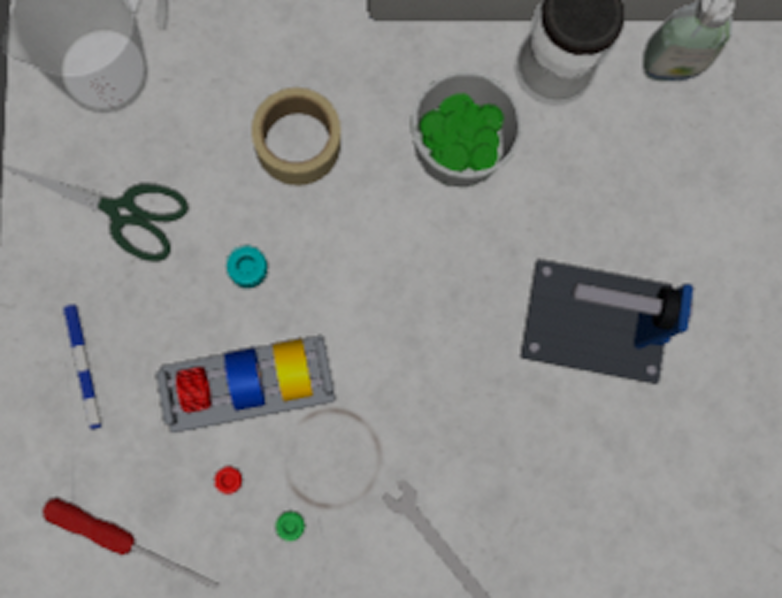

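View pics/scenec.png

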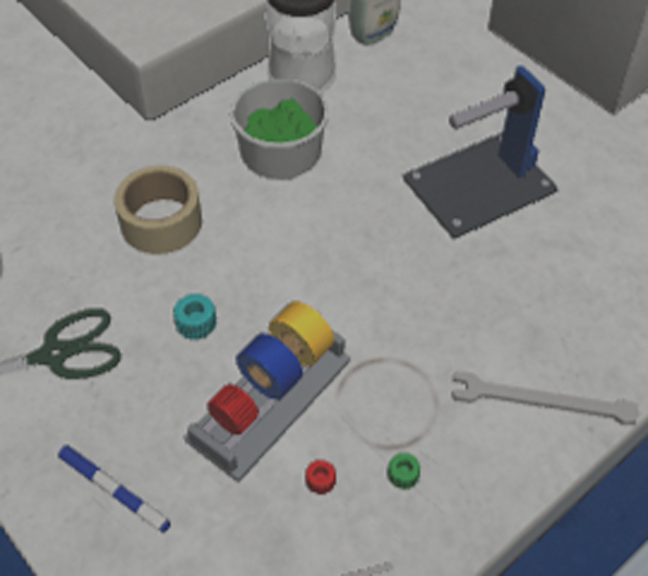

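The red cap in the tray row (crop ~193,389) is the larger red one. The small red one lies at ~(228,480), and turquoise and green ones lie elsewhere. The spindle (577,292)→(660,304) points roughly along +y. Next I'll triangulate the holder and tray.

```bash
python3 - <<'E'
from h import *
np.set_printoptions(suppress=True,precision=4)
t=shot("top");s=shot("scene")
for a,b in(((410.9,187),(370,140.8)),((447,192.2),(392.5,131.3))):
    X=tri([(t,*a),(s,*b)]);print(X,proj(t,X)-a,proj(s,X)-b,atz(t,*a,.13))
for k,z in(("blue_roll_center",.061),("yellow_roll_center",.061),("end_cap_center",.052)):
    for c in (t,s):
        v,u=np.nonzero(robot.regions_of(c,k)[0]["mask"]); print(k,atz(c,u.mean(),v.mean(),z+.01))
w=shot("wrist");print(w["T_tool_cam"],w["fx"])
Rd=lambda a:np.c_[[np.sin(a),-np.cos(a),0],[np.cos(a),np.sin(a),0],[0,0,-1]]
togo([.46,-.1,.33],Rd(np.radians(-7.5)))
E
```

```text
[ 0.5623 -0.0575  0.1267] [[-0.1675 -0.1872]] [[0.2108 0.0213]] [ 0.5613 -0.057   0.13  ]
[ 0.5533 -0.1381  0.1176] [[-0.7378 -0.7948]] [[0.8912 0.0515]] [ 0.5495 -0.1354  0.13  ]
blue_roll_center [0.4862 0.2631 0.071 ]
blue_roll_center [0.4834 0.2677 0.071 ]
yellow_roll_center [0.496  0.2154 0.071 ]
yellow_roll_center [0.4937 0.2194 0.071 ]
end_cap_center [0.602  0.2637 0.062 ]
end_cap_center [0.5837 0.2853 0.062 ]
[[ 0.0004 -0.9535 -0.3013  0.0847]
 [ 1.      0.0003  0.0004  0.0009]
 [-0.0002 -0.3013  0.9535 -0.1526]
 [ 0.      0.      0.      1.    ]] 337.7843605200752Traceback (most recent call last):
  File "<stdin>", line 11, in <module>
  File "h.py", line 29, in togo
    "turn",None if rot is None else np.round((T.inv()*R.from_matrix(rot)).as_rotvec()/np.pi,4))
                                                      ~~~~~~~~~~~~~^^^^^
  File "scipy/spatial/transform/_rotation.pyx", line 1143, in scipy.spatial.transform._rotation.Rotation.from_matrix
ValueError: Non-positive determinant (left-handed or null coordinate frame) in rotation matrix 0: [[-0.1305  0.9914  0.    ]
 [-0.9914 -0.1305  0.    ]
 [ 0.      0.     -1.    ]].
```

```bash
cat >> h.py <<'E'
def Rd(deg):
    a=np.radians(deg);c,s=np.cos(a),np.sin(a);return np.array([[-s,c,0],[c,s,0],[0,0,-1.]])
E
python3 - <<'E'
from h import *
togo([.557,-.09,.28],Rd(-7.5))
E
```

```text
shift [ 0.5102 -0.3592 -0.0474] turn [-0.    -0.    -0.369]
```

```bash
python3 -m handwheel '[[-1,0.51,-0.359,-0.047,0,0,-0.369],[-1,0.51,-0.359,-0.047,0,0,-0.369],[-1,0.51,-0.359,-0.047,0,0,-0.369],[-1,0.51,-0.359,-0.047,0,0,-0.369],[-1,0.51,-0.359,-0.047,0,0,-0.369],[-1,0.51,-0.359,-0.047,0,0,-0.369],[-1,0.51,-0.359,-0.047,0,0,-0.369],[-1,0.51,-0.359,-0.047,0,0,-0.369],[-1,0.51,-0.359,-0.047,0,0,-0.369],[-1,0.51,-0.359,-0.047,0,0,-0.369],[-1,0.51,-0.359,-0.047,0,0,-0.369],[-1,0.51,-0.359,-0.047,0,0,-0.369],[-1,0.51,-0.359,-0.047,0,0,-0.369],[-1,0.51,-0.359,-0.047,0,0,-0.369]]' 20
python3 - <<'E'
from h import *
w=shot("wrist","w1.png"); s=robot.read_state();print(s["tool_pos"],s["orientation"],np.abs(s["dq"]).max())
print(proj(w,[[.5613,-.057,.13],[.5507,-.138,.13]]))
E
```

```text
t: 3.1
tool_pos: [0.5563, -0.0915, 0.2797]
orientation: [2.364, 2.069, -0.0]
force: [0.0, -0.3, 1.4]
opening: 0.0929
gripper_force: 0.0
[ 0.55638365 -0.09134551  0.27977902] [2.36356178e+00 2.06922011e+00 8.64623751e-05] 0.00430444975736935
[[319.15992307 145.25687426]
 [319.36754944 229.28564729]]
```

View pics/w1.png

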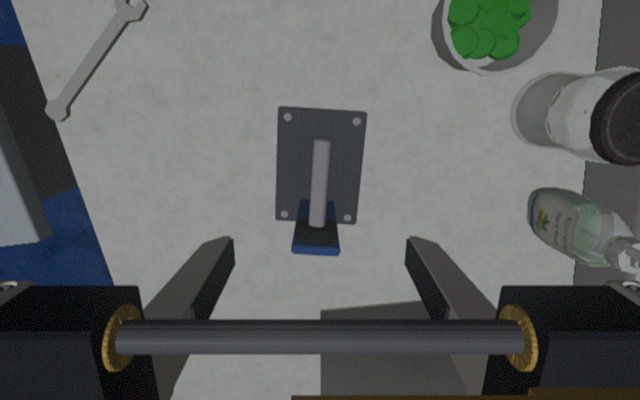

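The wrist view shows the spindle from its end at ~(321,140) to the collar at ~(317,227), close to the prediction. I'll fit its axis from the edges.

```bash
python3 - <<'E'
from h import *
np.set_printoptions(suppress=True,precision=4)
w=shot("wrist");g=cv2.cvtColor(w["frame"],cv2.COLOR_RGB2GRAY).astype(float)
print(g[134:146,321].astype(int),g[218:236,317].astype(int)); print(g[180,300:340].astype(int))
P=[]
for r in range(148,220,4):
    d=np.diff(cv2.GaussianBlur(g,(3,3),0)[r,302:337]);l,h=d.argmax(),d.argmin()
    def sub(i):
        a,b,c=np.abs(d[i-1:i+2]);return i+.5*(a-c)/(a-2*b+c)
    L,H=sub(l)+302.5,sub(h)+302.5
    P.append([*atz(w,(L+H)/2,r,.13)[:2],H-L])
P=np.array(P);k=np.polyfit(P[:,1],P[:,0],1);print(P[::3],k,np.degrees(np.arctan(k[0])),"resid",np.std(P[:,0]-np.polyval(k,P[:,1])))
for y in(-.057,-.139):print(y,np.polyval(k,y))
# predicted tip extent for tip y candidates
u=np.array([k[0],1,0])/np.hypot(k[0],1)
for ty in(-.060,-.057,-.054):
    T=np.array([np.polyval(k,ty),ty,.13]);print(ty,"tip rim bot/top rows",proj(w,[T-[0,0,.008],T-[0,0,.006],T+[0,0,.006],T-u*.002+[0,0,.008]])[:,1],"collar top/axis+8",proj(w,[T-u*.082+[0,0,.008],T-u*.082+[0,0,.02],T-u*.096+[0,0,.02]])[:,1])
E
```

```text
[ 59  62  59  52  58  73  85  97 110 114 117 113] [110 115 109 115 114 117 110 116 110  83  45  32  32  32  39  41  39  41]
[ 60  64  61  59  60  61  59  63  54  58  62  81 105 111 112 114 113 112
 109 113 113 112 111 113 109 103  93  76  59  57  60  62  59  59  59  59
  61  61  60  60]
[[ 0.5629 -0.0596 16.089 ]
 [ 0.5606 -0.0703 15.8075]
 [ 0.5584 -0.0813 15.7718]
 [ 0.5561 -0.0926 15.612 ]
 [ 0.5537 -0.1041 15.1506]
 [ 0.5515 -0.1159 15.8969]] [0.2014 0.5748] 11.389675095545961 resid 9.048644608223261e-05
-0.057 0.5633395447118547
-0.139 0.5468208213315926
-0.06 tip rim bot/top rows [147.0064 147.3696 149.6463 152.2985] collar top/axis+8 [235.5871 241.041  254.76  ]
-0.057 tip rim bot/top rows [143.6985 144.0423 146.198  148.8433] collar top/axis+8 [232.6317 237.9922 251.7927]
-0.054 tip rim bot/top rows [140.3708 140.6951 142.7282 145.3664] collar top/axis+8 [229.6591 234.9252 248.8079]
```

```bash
python3 - <<'E'
from h import *
togo([.487,.255,.2],Rd(12))
E
```

```text
shift [ 0.334  -0.1145  0.0797] turn [ 1.000e-04  0.000e+00 -1.088e-01]
```

```bash
python3 -m handwheel '[[-1,0.334,-0.1145,0.08,0,0,-0.109],[-1,0.334,-0.1145,0.08,0,0,-0.109],[-1,0.334,-0.1145,0.08,0,0,-0.109],[-1,0.334,-0.1145,0.08,0,0,-0.109],[-1,0.334,-0.1145,0.08,0,0,-0.109],[-1,0.334,-0.1145,0.08,0,0,-0.109],[-1,0.334,-0.1145,0.08,0,0,-0.109],[-1,0.334,-0.1145,0.08,0,0,-0.109],[-1,0.334,-0.1145,0.08,0,0,-0.109]]'
python3 - <<'E'
from h import *
np.set_printoptions(suppress=True,precision=4)
w=shot("wrist","w2.png"); s=robot.read_state();print(s["tool_pos"],s["orientation"],np.abs(s["dq"]).max())
for k,z in(("blue_roll_center",.061),("yellow_roll_center",.061),("end_cap_center",.052)):
    for r in robot.regions_of(w,k):
        m=r["mask"];v,u=np.nonzero(m);print(k,round(r["conf"],2),np.round(r["rect"],1),u.mean().round(1),v.mean().round(1),atz(w,u.mean(),v.mean(),z+.015), cv2.minAreaRect(np.c_[u,v].astype(np.float32)))
E
```

```text
t: 4.32
tool_pos: [0.4877, 0.2545, 0.2002]
orientation: [1.976, 2.441, 0.001]
force: [-0.1, 0.4, 0.5]
opening: 0.0932
gripper_force: 0.0
[0.4876 0.2546 0.2002] [1.9765 2.4411 0.0011] 0.002454836947284552
blue_roll_center 0.76 [289.4 155.6 358.9 201.8] 323.3 176.6 [0.4887 0.2673 0.076 ] ((323.5, 177.0), (48.0, 67.0), 90.0)
yellow_roll_center 0.71 [291.8 202.  358.  253. ] 321.9 227.3 [0.4973 0.2218 0.076 ] ((322.0, 228.0), (52.0, 64.0), 90.0)
end_cap_center 0.76 [415.5 162.3 465.1 208.2] 439.9 185.0 [0.5913 0.279  0.067 ] ((440.0, 185.0), (44.0, 48.0), 90.0)
end_cap_center 0.74 [211.4 105.6 244.9 135.9] 228.4 121.0 [0.4022 0.2951 0.067 ] ((228.03843688964844, 121.30768585205078), (28.28971290588379, 29.67646026611328), 56.3099365234375)
end_cap_center 0.62 [298.7  94.6 352.1 133.6] 325.2 113.3 [0.4794 0.3179 0.067 ] ((324.5, 113.0), (36.0, 51.0), 90.0)
end_cap_center 0.56 [159.4 157.6 196.6 187.3] 175.7 173.4 [0.3632 0.2411 0.067 ] ((176.0, 173.5), (34.0, 29.0), 0.0)
end_cap_center 0.25 [281.5 376.1 345.4 400. ] 309.6 388.7 [0.5251 0.0302 0.067 ] ((314.1174011230469, 386.1145324707031), (21.37923812866211, 62.28792953491211), 84.89783477783203)
```

View pics/w2.png

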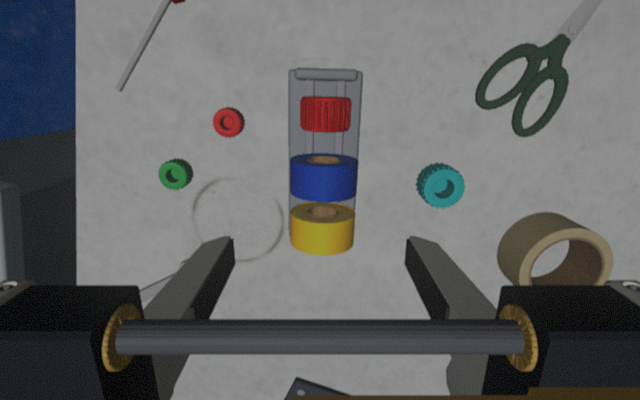

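The wrist view shows red cap (325,113), blue (323,177) and yellow (322,227) in line in the tray. The cap's closed ribbed side faces +y. I'll fit cylinder outlines to the rects.

```bash
cat >> h.py <<'E'
from scipy.optimize import least_squares
def fitcyl(p,rect,r,L,z,yaw,x0):
    a=np.radians(yaw);ax=np.array([-np.sin(a),np.cos(a),0]);e=np.array([np.cos(a),np.sin(a),0])
    th=np.linspace(0,2*np.pi,73)
    C=np.concatenate([np.outer(np.cos(th),e)*r+np.outer(np.sin(th),[0,0,r])+s*ax*L/2 for s in(-1,1)])
    def f(q):
        uv=proj(p,C+[q[0],q[1],z]);return np.r_[uv.min(0),uv.max(0)]-rect
    s=least_squares(f,x0);return s.x,s.fun
E
python3 - <<'E'
from h import *
np.set_printoptions(suppress=True,precision=4)
w=shot("wrist");f=w["frame"].astype(int);R_,G,B=f[...,0],f[...,1],f[...,2]
pts=[]
for n,m,r,L,z,x0 in(("blue",(B>R_+40)&(B>G+40),.03,.03,.061,(.487,.266)),("yel",(R_>B+70)&(G>B+50),.03,.03,.061,(.496,.219)),("cap",(R_>G+50)&(R_>B+50),.022,.028,.052,(.478,.316))):
    m=m.copy();m[:,:280]=0;m[:,370:]=0;m[:80]=0;m[262:]=0
    nn,lab,st,_=cv2.connectedComponentsWithStats(m.astype(np.uint8));i=1+st[1:,4].argmax();a=st[i]
    rect=np.array([a[0],a[1],a[0]+a[2],a[1]+a[3]])-.5
    x,e=fitcyl(w,rect,r,L,z,12,x0);print(n,rect,x,e);pts.append(x)
d=pts[2]-pts[1];print("yaw",np.degrees(np.arctan2(-d[0],d[1])),np.linalg.norm(d))
E
```

```text
blue [290.5 161.5 354.5 202.5] [0.4892 0.261 ] [-2.2742 -4.7976  2.2757  4.4218]
yel [290.5 214.5 352.5 255.5] [0.4992 0.2108] [-1.566  -7.7136  1.5677  7.0907]
cap [300.5  97.5 350.5 132.5] [0.4798 0.317 ] [-0.7964 -0.9878  0.7967  0.945 ]
yaw 10.326399241570257 0.10795462376013672
```

```bash
python3 - <<'E'
from h import *
togo([.4887,.2645,.056],Rd(10.5))
E
```

```text
shift [0.0089 0.0033 0.1439] turn [ 0.0001 -0.      0.0086]
```

```bash
python3 -m handwheel '[[-1,0.009,0.003,0.06,0,0,0.0086],[-1,0.009,0.003,0.12,0,0,0.0086],[-1,0.009,0.003,0.144,0,0,0.0086],[-1,0.009,0.003,0.144,0,0,0.0086],[-1,0.009,0.003,0.144,0,0,0.0086],[0.9,0.009,0.003,0.144,0,0,0.0086],[0.9,0.009,0.003,0.144,0,0,0.0086],[0.9,0.009,0.003,0.144,0,0,0.0086],[0.9,0.009,0.003,0.144,0,0,0.0086],[0.9,0.009,0.003,0.144,0,0,0.0086],[0.9,0.009,0.003,0.144,0,0,0.0086],[0.9,0.009,0.003,0.144,0,0,0.0086],[0.9,0.009,0.003,0.144,0,0,0.0086]]' 20
```

```text
t: 6.2
tool_pos: [0.4887, 0.2655, 0.0562]
orientation: [2.007, 2.416, 0.002]
force: [6.2, 1.3, 3.9]
opening: 0.0599
gripper_force: 20.0
```

```bash
python3 - <<'E'
from h import *
togo([.5731,-.0084,.125],Rd(-11.4))
E
```

```text
shift [-0.2847  0.0328 -0.0688] turn [ 0.0005 -0.0002  0.1221]
```

```bash
python3 -m handwheel '[[0.9,0,0,-0.06,0,0,0],[0.9,-0.03,0,-0.1,0,0,0.02],[0.9,-0.285,0.033,-0.08,0,0,0.122],[0.9,-0.285,0.033,-0.075,0,0,0.122],[0.9,-0.285,0.033,-0.069,0,0,0.122],[0.9,-0.285,0.033,-0.069,0,0,0.122],[0.9,-0.285,0.033,-0.069,0,0,0.122],[0.9,-0.285,0.033,-0.069,0,0,0.122],[0.9,-0.285,0.033,-0.069,0,0,0.122],[0.9,-0.285,0.033,-0.069,0,0,0.122]]' 20
python3 - <<'E'
from h import *
np.set_printoptions(suppress=True,precision=4)
s=robot.read_state();print(s["tool_pos"],s["force"],s["gripper_force"],np.abs(s["dq"]).max())
w=shot("wrist");t=shot("top");sc=shot("scene")
a=w["frame"][60:320,180:460];b=t["frame"][140:250,340:480];c=sc["frame"][90:230,320:450]
rs=lambda im,h:cv2.resize(im,(int(im.shape[1]*h/im.shape[0]),h),interpolation=cv2.INTER_CUBIC)
top=np.hstack([rs(b,290),rs(c,290)]);A=rs(a,300)
o=np.zeros((590,max(top.shape[1],A.shape[1]),3),np.uint8);o[:290,:top.shape[1]]=top;o[290:,:A.shape[1]]=A
print(o.shape);cv2.imwrite("pics/pre1.png",o[:,:,::-1])
tip=np.array([.5642,-.0525,.13]);u=np.array([.197,.98,0])
for n,p in(("w",w),("t",t),("s",sc)):print(n,proj(p,[tip,tip-u*.082]))
# top-view rod axis
g=cv2.cvtColor(t["frame"],cv2.COLOR_RGB2GRAY).astype(float)
for col in range(414,444,6):
    print(col,g[180:200,col].astype(int))
E
```

```text
t: 7.45
tool_pos: [0.5724, -0.0073, 0.1249]
orientation: [-2.429, -1.993, -0.0]
force: [1.1, 0.4, -1.0]
opening: 0.0599
gripper_force: 20.0
[ 0.5724 -0.0073  0.1249] [ 1.0887  0.4372 -1.0018] 19.999970044009387 0.0047232262658196255
(590, 638, 3)
w [[319.6215 343.909 ]
 [319.2952 455.0614]]
t [[408.7949 185.7047]
 [445.8876 192.8506]]
s [[368.4787 140.3925]
 [394.2658 129.7703]]
414 [158 157 157 157 158 158 158 158 158 158 159 158 158 158 158 158 159 158
 158 158]
420 [ 77  76  97 136 126 168 196 199 200 199 195 137  76  61  61  61  60  61
  62  61]
426 [127 104  69  62  61  62 107 129 132 132 132 130 114  79  61  61  61  61
  61  61]
432 [ 90  60  60  59  61  60  60  98 126 132 132 132 132 123  85  60  60  60
  62  61]
438 [149  92  60  59  59  60  61  55  98 127 133 133 131 131 128  77  23  16
  14  17]
```

View pics/pre1.png

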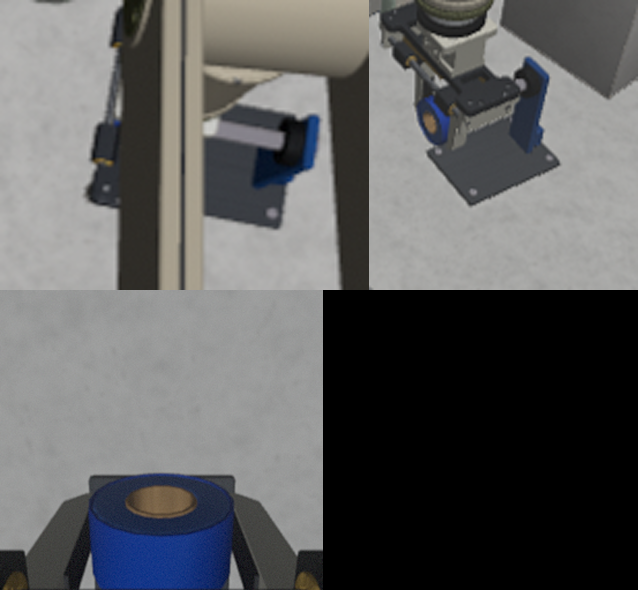

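Top-camera rod edges agree with the fitted axis within 0.5 mm, and the roll is held centred in the pads. Sliding on.

```bash
python3 -m handwheel '[[0.9,0,0.001,0,0,0,0],[0.9,-0.025,0.001,0,0,0,0],[0.9,-0.05,0.001,0,0,0,0],[0.9,-0.075,0.001,0,0,0,0],[0.9,-0.1,0.001,0,0,0,0],[0.9,-0.108,0.001,0,0,0,0],[0.9,-0.108,0.001,0,0,0,0],[0.9,-0.108,0.001,0,0,0,0]]' 20
```

```text
t: 8.6
tool_pos: [0.5525, -0.1142, 0.1246]
orientation: [-2.43, -1.991, -0.0]
force: [-0.2, 0.3, -0.6]
opening: 0.06
gripper_force: 20.0
```

```bash
python3 -m handwheel '[[0.9,-0.002,0,0,0,0,0],[0.9,-0.004,0,0,0,0,0],[0.9,-0.004,0,0,0,0,0]]' 20;python3 -m handwheel '[[0.9,-0.001,0,0,0,0,0],[0.9,-0.002,0,0,0,0,0],[0.9,-0.002,0,0,0,0,0]]' 20
```

```text
t: 8.98
tool_pos: [0.552, -0.1163, 0.1246]
orientation: [-2.428, -1.99, -0.004]
force: [2.6, 10.0, -0.1]
opening: 0.0598
gripper_force: 20.0
t: 9.35
tool_pos: [0.552, -0.1164, 0.1246]
orientation: [-2.426, -1.99, -0.008]
force: [4.0, 17.7, 0.2]
opening: 0.0599
gripper_force: 20.0
```

Collar contact reached. I'll relax, lower onto the spindle, release and rise.

```bash
python3 -m handwheel '[[0.9,0.003,0,0.0,0,0,0],[0.9,0.003,0,0.003,0,0,0],[0.9,0.003,0,0.0045,0,0,0],[0.9,0.003,0,0.0045,0,0,0]]' 20; python3 -m handwheel '[[-1,0,0,0,0,0,0],[-1,0,0,0,0,0,0],[-1,0,0,0,0,0,0],[-1,0,0,0,0,0,0],[-1,0,0,0,0,0,0],[-1,0,0,-0.05,0,0,0],[-1,0,0,-0.1,0,0,0],[-1,0,0,-0.14,0,0,0],[-1,0.02,0,-0.15,0,0,0],[-1,0.02,0,-0.15,0,0,0]]' 20
python3 - <<'E'
from h import *
np.set_printoptions(suppress=True,precision=4)
w=shot("wrist","w3.png");s=robot.read_state();print(s["tool_pos"])
f=w["frame"].astype(int);m=(f[...,2]>f[...,0]+40)&(f[...,2]>f[...,1]+40)
tip=np.array([.5642,-.0525,.13]);u=np.array([.197,.98,0]);c=tip-u*.067
n,lab,st,_=cv2.connectedComponentsWithStats(m.astype(np.uint8));print(st[1:][st[1:,4]>100])
print("tip,collar",proj(w,[tip,tip-.082*u,c-u*.015+[0,0,.025],c+u*.015+[0,0,.025]]))
togo([.498,.216,.056],Rd(10.5));togo([.498,.216,.2],Rd(10.5))
cv2.imwrite("pics/w3c.png",cv2.resize(w["frame"][80:330,200:440,::-1],None,fx=2,fy=2))
E
```

```text
t: 9.85
tool_pos: [0.5526, -0.1164, 0.1207]
orientation: [-2.43, -1.991, -0.004]
force: [2.3, 8.7, 1.6]
opening: 0.0598
gripper_force: 20.0
t: 11.1
tool_pos: [0.5561, -0.0968, 0.2701]
orientation: [2.429, 1.992, 0.001]
force: [0.2, 0.2, -0.8]
opening: 0.0928
gripper_force: 0.0
[ 0.5554 -0.0973  0.2687]
[[ 288  195   61   39 1926]
 [ 294  247   48    7  197]]
tip,collar [[317.7431 135.4097]
 [317.7095 223.7669]
 [317.5924 234.8465]
 [317.6013 201.9389]]
shift [ 0.296  -0.1173  0.2129] turn [-0.0005 -0.0001 -0.121 ]
shift [ 0.296  -0.1175  0.0689] turn [-0.0005 -0.0001 -0.121 ]
```

View pics/w3c.png

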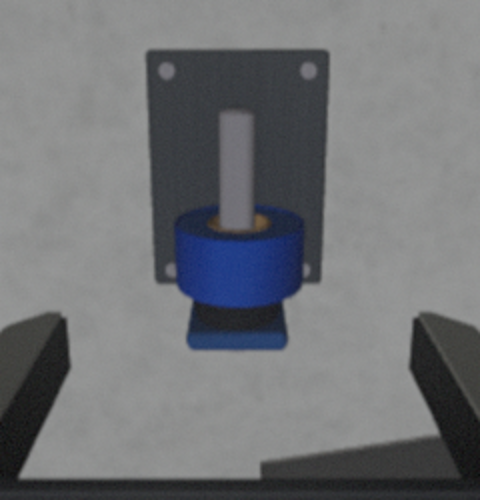

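Blue hangs on the spindle against the collar. Next the yellow roll.

```bash
python3 -m handwheel '[[-1,0.296,-0.117,0.05,0,0,-0.121],[-1,0.296,-0.117,0.05,0,0,-0.121],[-1,0.296,-0.117,0.05,0,0,-0.121],[-1,0.296,-0.117,0.05,0,0,-0.121],[-1,0.296,-0.117,0.06,0,0,-0.121],[-1,0.296,-0.117,0.09,0,0,-0.121],[-1,0.296,-0.117,0.1,0,0,-0.121],[-1,0.296,-0.117,0.1,0,0,-0.121]]'
python3 - <<'E'
from h import *
np.set_printoptions(suppress=True,precision=4)
w=shot("wrist");s=robot.read_state();print(s["tool_pos"])
f=w["frame"].astype(int);m=(f[...,0]>f[...,2]+60)&(f[...,1]>f[...,2]+40);m[:,:270]=0;m[:,380:]=0;m[290:]=0
n,lab,st,_=cv2.connectedComponentsWithStats(m.astype(np.uint8));print(st[1:][st[1:,4]>100])
a=np.radians(10.5);ax=np.array([-np.sin(a),np.cos(a),0]);e=np.array([np.cos(a),np.sin(a),0]);c=np.array([.498,.216,.061])
print(proj(w,[c-ax*.015+[0,0,.03],c+ax*.015+[0,0,.03],c+e*.029+[0,0,.007],c-e*.029+[0,0,.007]]))
togo([.498,.216,.056],Rd(10.5))
E
```

```text
t: 12.15
tool_pos: [0.4984, 0.2139, 0.1684]
orientation: [-2.01, -2.412, 0.005]
force: [0.1, 0.4, 0.7]
opening: 0.093
gripper_force: 0.0
[0.4994 0.2139 0.1698]
[[ 284  178   73   46 2750]]
[[319.3357 225.5596]
 [319.2557 186.3533]
 [356.2868 196.5123]
 [282.559  196.5612]]
shift [ 0.0023 -0.0009  0.1138] turn [-0.0004  0.0001 -0.0009]
```

```bash
python3 -m handwheel '[[-1,0.0035,0,0.05,0,0,0],[-1,0.0035,0,0.1,0,0,0],[-1,0.0035,0,0.114,0,0,0],[-1,0.0035,0,0.114,0,0,0],[-1,0.0035,0,0.114,0,0,0],[0.9,0.0035,0,0.114,0,0,0],[0.9,0.0035,0,0.114,0,0,0],[0.9,0.0035,0,0.114,0,0,0],[0.9,0.0035,0,0.114,0,0,0],[0.9,0.0035,0,0.114,0,0,0],[0.9,0.0035,0,0.114,0,0,0],[0.9,0.0035,0,0.114,0,0,0]]' 20
python3 - <<'E'
from h import *
togo([.5731,-.0084,.125],Rd(-11.4))
E
```

```text
t: 13.7
tool_pos: [0.498, 0.2185, 0.0563]
orientation: [-2.01, -2.413, 0.002]
force: [-4.9, -0.6, 5.7]
opening: 0.0598
gripper_force: 20.0
shift [-0.2367  0.0327 -0.0688] turn [-5.000e-04  1.000e-04  1.212e-01]
```

```bash
python3 -m handwheel '[[0.9,0,0,-0.06,0,0,0],[0.9,-0.03,0,-0.1,0,0,0.02],[0.9,-0.237,0.033,-0.08,0,0,0.121],[0.9,-0.237,0.033,-0.075,0,0,0.121],[0.9,-0.237,0.033,-0.069,0,0,0.121],[0.9,-0.237,0.033,-0.069,0,0,0.121],[0.9,-0.237,0.033,-0.069,0,0,0.121],[0.9,-0.237,0.033,-0.069,0,0,0.121],[0.9,-0.237,0.033,-0.069,0,0,0.121],[0.9,-0.237,0.033,-0.069,0,0,0.121]]' 20
python3 - <<'E'
from h import *
tip=np.array([.5642,-.0525]);u=np.array([.197,.98])
togo([*(tip-u*.030),.125],Rd(-11.4))
E
```

```text
t: 14.95
tool_pos: [0.574, -0.0077, 0.1255]
orientation: [2.429, 1.992, 0.001]
force: [0.6, 1.1, 0.1]
opening: 0.0596
gripper_force: 20.0
shift [-0.0759 -0.0009  0.0005] turn [ 0.0001 -0.      0.0006]
```

```bash
python3 -m handwheel '[[0.9,0,-0.001,0,0,0,0],[0.9,-0.025,-0.001,0,0,0,0],[0.9,-0.05,-0.001,0,0,0,0],[0.9,-0.07,-0.001,0,0,0,0],[0.9,-0.076,-0.001,0,0,0,0],[0.9,-0.076,-0.001,0,0,0,0],[0.9,-0.076,-0.001,0,0,0,0]]' 20; python3 -m handwheel '[[0.9,-0.002,0,0,0,0,0],[0.9,-0.004,0,0,0,0,0],[0.9,-0.005,0,0,0,0,0],[0.9,-0.005,0,0,0,0,0]]' 20
```

```text
t: 15.82
tool_pos: [0.5582, -0.0823, 0.1251]
orientation: [-2.43, -1.991, -0.0]
force: [0.0, -0.5, -0.8]
opening: 0.0596
gripper_force: 20.0
t: 16.32
tool_pos: [0.5574, -0.0863, 0.1251]
orientation: [-2.429, -1.99, -0.003]
force: [1.9, 7.7, -1.2]
opening: 0.0604
gripper_force: 20.0
```

```bash
python3 -m handwheel '[[0.9,-0.002,0,0,0,0,0],[0.9,-0.002,0,0,0,0,0],[0.9,0,0,0.003,0,0,0],[0.9,0,0,0.0045,0,0,0],[0.9,0,0,0.0045,0,0,0]]' 20; python3 -m handwheel '[[-1,0,0,0,0,0,0],[-1,0,0,0,0,0,0],[-1,0,0,0,0,0,0],[-1,0,0,0,0,0,0],[-1,0,0,0,0,0,0],[-1,0,0,-0.05,0,0,0],[-1,0,0,-0.1,0,0,0],[-1,0,0,-0.14,0,0,0],[-1,0,0,-0.15,0,0,0],[-1,0,0,-0.15,0,0,0],[-1,0,0,-0.15,0,0,0]]' 20
python3 - <<'E'
from h import *
np.set_printoptions(suppress=True,precision=4)
w=shot("wrist");s=robot.read_state();print(s["tool_pos"])
tip=np.array([.5642,-.0525,.13]);u=np.array([.197,.98,0])
# stick-out check: row of tip & yellow face/rod junction
print(proj(w,[tip-[0,0,.008],tip-u*.022+[0,0,.008]]))
g=cv2.cvtColor(w["frame"],cv2.COLOR_RGB2GRAY).astype(float)
T=proj(w,tip)[0].round().astype(int);print(T)
cv2.imwrite("pics/w4c.png",cv2.resize(w["frame"][80:330,200:440,::-1],None,fx=2.2,fy=2.2))
togo([.4798,.317,.16],Rd(10.5))
E
```

```text
t: 16.95
tool_pos: [0.5577, -0.0864, 0.1212]
orientation: [-2.429, -1.991, -0.004]
force: [1.3, 8.3, 2.3]
opening: 0.0597
gripper_force: 20.0
t: 18.32
tool_pos: [0.5561, -0.0877, 0.2683]
orientation: [-2.429, -1.988, 0.003]
force: [0.1, -0.3, -0.2]
opening: 0.0931
gripper_force: 0.0
[ 0.5561 -0.0876  0.2682]
[[320.3342 144.6021]
 [320.2981 173.0749]]
[320 146]
shift [ 0.3816 -0.1542  0.1089] turn [-0.0011 -0.0003 -0.1215]
```

View pics/w4c.png

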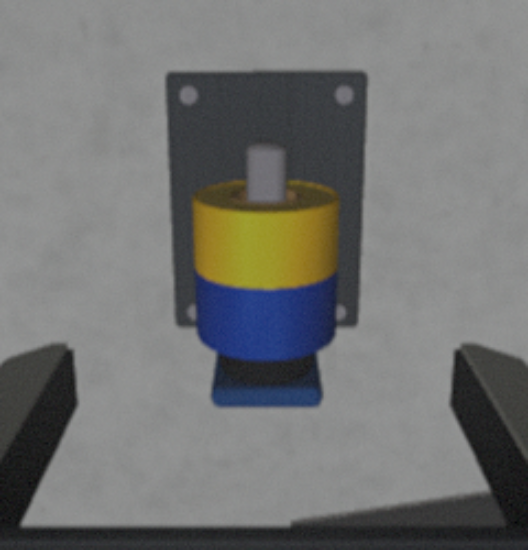

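Both rolls are seated, yellow against blue. I'll refine the rod axis from this view before fetching the cap.

```bash
python3 - <<'E'
from h import *
np.set_printoptions(suppress=True,precision=4)
w=shot("wrist");g=cv2.GaussianBlur(cv2.cvtColor(w["frame"],cv2.COLOR_RGB2GRAY).astype(float),(3,3),0)
tip=np.array([.5642,-.0525]);u=np.array([.197,.98]);e=np.array([.98,-.197])
for r in range(150,166,3):
    d=np.diff(g[r,303:339]);l,h=d.argmax(),d.argmin()
    def sub(i):
        a,b,c=np.abs(d[i-1:i+2]);return i+.5*(a-c)/(a-2*b+c)
    X=atz(w,(sub(l)+sub(h))/2+303.5,r,.13)[:2];print(r,h-l,"lateral off fit",(X-tip)@e)
print(g[138:152,321].astype(int))
E
python3 -m handwheel '[[-1,0.382,-0.154,0.06,0,0,-0.1215],[-1,0.382,-0.154,0.06,0,0,-0.1215],[-1,0.382,-0.154,0.06,0,0,-0.1215],[-1,0.382,-0.154,0.06,0,0,-0.1215],[-1,0.382,-0.154,0.06,0,0,-0.1215],[-1,0.382,-0.154,0.09,0,0,-0.1215],[-1,0.382,-0.154,0.109,0,0,-0.1215],[-1,0.382,-0.154,0.109,0,0,-0.1215],[-1,0.382,-0.154,0.109,0,0,-0.1215],[-1,0.382,-0.154,0.109,0,0,-0.1215]]'
python3 - <<'E'
from h import *
np.set_printoptions(suppress=True,precision=4)
w=shot("wrist");s=robot.read_state();print(s["tool_pos"])
f=w["frame"].astype(int);m=(f[...,0]>f[...,2]+50)&(f[...,0]>f[...,1]+50);m[:,:270]=0;m[:,380:]=0;m[290:]=0
n,lab,st,_=cv2.connectedComponentsWithStats(m.astype(np.uint8));print(st[1:][st[1:,4]>100])
a=st[1+st[1:,4].argmax()];x,r=fitcyl(w,np.array([a[0],a[1],a[0]+a[2],a[1]+a[3]])-.5,.022,.028,.052,10.5,(.48,.317));print(x,r)
togo([*x,.047],Rd(10.5))
cv2.imwrite("pics/w5c.png",cv2.resize(w["frame"][60:300,220:420,::-1],None,fx=2,fy=2))
E
```

```text
150 18 lateral off fit 5.653693143197033e-05
153 16 lateral off fit 2.497241863941486e-05
156 16 lateral off fit -5.039648972464785e-05
159 17 lateral off fit 0.00013945099711386603
162 16 lateral off fit -5.877781594285959e-05
165 16 lateral off fit -1.5637057531777288e-05
[ 58  59  59  58  57  56  59  69  80  91 102 110 112 111]
t: 19.68
tool_pos: [0.4826, 0.3162, 0.1628]
orientation: [2.01, 2.413, 0.002]
force: [-0.4, 0.5, -0.6]
opening: 0.0932
gripper_force: 0.0
[0.4826 0.3162 0.163 ]
[[ 289  180   54   39 1726]]
[0.4803 0.314 ] [-0.3308 -5.2902  0.3326  4.925 ]
shift [-0.0018 -0.0029  0.116 ] turn [ 0.0007 -0.0002 -0.0006]
```

View pics/w5c.png

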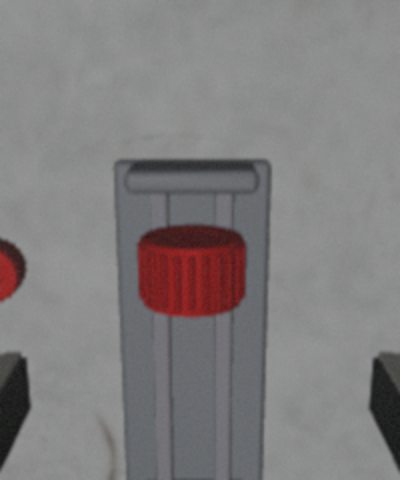

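The cap's closed face is on the +y side, so the bore faces the holder. Grasping it.

```bash
python3 -m handwheel '[[-1,0.002,-0.003,0.05,0,0,0],[-1,0.002,-0.003,0.1,0,0,0],[-1,0.002,-0.003,0.116,0,0,0],[-1,0.002,-0.003,0.116,0,0,0],[-1,0.002,-0.003,0.116,0,0,0],[0.9,0.002,-0.003,0.116,0,0,0],[0.9,0.002,-0.003,0.116,0,0,0],[0.9,0.002,-0.003,0.116,0,0,0],[0.9,0.002,-0.003,0.116,0,0,0],[0.9,0.002,-0.003,0.116,0,0,0],[0.9,0.002,-0.003,0.116,0,0,0],[0.9,0.002,-0.003,0.116,0,0,0],[0.9,0.002,-0.003,0.116,0,0,0]]' 25
python3 - <<'E'
from h import *
tip=np.array([.5642,-.0525]);u=np.array([.197,.98])
togo([*(tip+u*.03),.125],Rd(-11.4))
E
```

```text
t: 21.35
tool_pos: [0.4786, 0.3186, 0.046]
orientation: [2.009, 2.415, 0.002]
force: [2.6, 0.8, 0.8]
opening: 0.0432
gripper_force: 25.0
shift [-0.3526  0.0278 -0.0791] turn [ 3.000e-04 -1.000e-04  1.216e-01]
```

```bash
python3 -m handwheel '[[0.9,0,0,-0.06,0,0,0],[0.9,-0.03,0,-0.11,0,0,0.02],[0.9,-0.353,0.028,-0.09,0,0,0.1215],[0.9,-0.353,0.028,-0.085,0,0,0.1215],[0.9,-0.353,0.028,-0.078,0,0,0.1215],[0.9,-0.353,0.028,-0.078,0,0,0.1215],[0.9,-0.353,0.028,-0.078,0,0,0.1215],[0.9,-0.353,0.028,-0.078,0,0,0.1215],[0.9,-0.353,0.028,-0.078,0,0,0.1215],[0.9,-0.353,0.028,-0.078,0,0,0.1215],[0.9,-0.353,0.028,-0.078,0,0,0.1215]]' 25
python3 - <<'E'
from h import *
tip=np.array([.5642,-.0525]);u=np.array([.197,.98])
togo([*(tip+u*.016),.124],Rd(-11.4))
E
```

```text
t: 22.72
tool_pos: [0.5698, -0.0219, 0.1238]
orientation: [-2.428, -1.993, -0.0]
force: [0.1, 0.5, -1.6]
opening: 0.0433
gripper_force: 25.0
shift [-0.0151  0.0005 -0.0002] turn [-0.     -0.0001  0.0008]
```

```bash
python3 -m handwheel '[[0.9,-0.008,0.0005,0,0,0,0],[0.9,-0.014,0.0005,0,0,0,0],[0.9,-0.018,0.0005,0,0,0,0],[0.9,-0.022,0.0005,0,0,0,0],[0.9,-0.022,0.0005,0,0,0,0]]' 25;  python3 -m handwheel '[[0.9,-0.004,0,0,0,0,0],[0.9,-0.008,0,0,0,0,0],[0.9,-0.011,0,0,0,0,0],[0.9,-0.011,0,0,0,0,0]]' 25
```

```text
t: 23.35
tool_pos: [0.566, -0.0457, 0.1236]
orientation: [-2.431, -1.99, -0.0]
force: [0.2, -0.7, -0.4]
opening: 0.0437
gripper_force: 25.0
t: 23.85
tool_pos: [0.564, -0.0556, 0.1236]
orientation: [-2.43, -1.99, -0.001]
force: [0.7, 4.0, -0.2]
opening: 0.0434
gripper_force: 25.0
```

```bash
python3 -m handwheel '[[0.9,-0.002,0,0,0,0,0],[0.9,-0.004,0,0,0,0,0],[0.9,-0.004,0,0,0,0,0]]' 40;  python3 -m handwheel '[[0.9,-0.002,0,0,0,0,0],[0.9,-0.003,0,0,0,0,0],[0.9,-0.003,0,0,0,0,0]]' 40
```

```text
t: 24.22
tool_pos: [0.5639, -0.0559, 0.1236]
orientation: [-2.426, -1.99, -0.008]
force: [5.1, 19.6, -2.2]
opening: 0.043
gripper_force: 40.0
t: 24.6
tool_pos: [0.5639, -0.0561, 0.1236]
orientation: [-2.423, -1.99, -0.014]
force: [8.3, 31.7, -2.3]
opening: 0.0435
gripper_force: 40.0
```

```bash
python3 -m handwheel '[[0.9,0.004,0,0,0,0,0],[0.9,0.006,0,0.001,0,0,0],[0.9,0.006,0,0.002,0,0,0],[0.9,0.006,0,0.002,0,0,0]]' 15; python3 -m handwheel '[[-1,0,0,0,0,0,0],[-1,0,0,0,0,0,0],[-1,0,0,0,0,0,0],[-1,0,0,0,0,0,0],[-1,0,0,0,0,0,0],[-1,0,0,0,0,0,0],[-1,0,0,-0.05,0,0,0],[-1,0,0,-0.1,0,0,0],[-1,0,0,-0.14,0,0,0],[-1,0,0,-0.15,0,0,0],[-1,0,0,-0.15,0,0,0],[-1,0,0,-0.15,0,0,0]]' 20
python3 - <<'E'
from h import *
w=shot("wrist");sc=shot("scene")
a=cv2.resize(w["frame"][100:340,220:420],None,fx=2,fy=2);b=cv2.resize(sc["frame"][90:230,310:450],(480,480),interpolation=2)
cv2.imwrite("pics/end.png",cv2.resize(np.hstack([a,b]),(792,432))[:,:,::-1])
E
```

```text
t: 25.1
tool_pos: [0.5638, -0.0571, 0.1222]
orientation: [-2.431, -1.99, -0.001]
force: [-2.2, 3.1, 4.2]
opening: 0.0437
gripper_force: 15.0
t: 26.6
tool_pos: [0.5628, -0.0568, 0.2693]
orientation: [-2.429, -1.989, 0.003]
force: [0.6, 0.1, -0.5]
opening: 0.0931
gripper_force: 0.0
```

View pics/end.png

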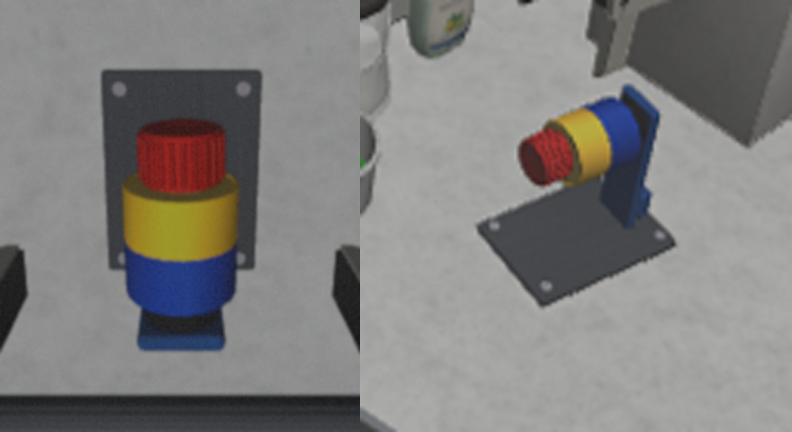

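Everything looks seated. I'll check the axial spacing numerically: cap back to yellow back should be 32 mm, and yellow back to blue back 30 mm.

```bash
python3 - <<'E'
from h import *
w=shot("wrist");f=w["frame"].astype(int)
u=np.array([.197,.98]);tip=np.array([.5642,-.0525])
c=int(proj(w,[*(tip-u*.03),.15])[0][0]);print(c)
col=f[150:290,c-2:c+3].mean(1)
isr=(col[:,0]>col[:,1]+50);isy=(col[:,1]>col[:,2]+45)&~isr;isb=(col[:,2]>col[:,0]+40)
S=lambda r,z:(atz(w,c,r,z)[:2]-tip)@u*1000
for n,m,z in(("red",isr,.150),("yel",isy,.155),("blue",isb,.155)):
    i=np.nonzero(m)[0]+150;print(n,i.min(),i.max(),"back end along",S(i.max()+.5,z))
E
```

```text
319
red 175 206 back end along -17.130966273317163
yel 212 244 back end along -50.37658909697266
blue 246 289 back end along -95.38163414190412
```

Spacing is right to ~1 mm. To make sure the cap is fully home, I'll give its end a square push with the closed fingers.

```bash
python3 -m handwheel '[[1,0.055,0.0005,0,0,0,0],[1,0.055,0.0005,0,0,0,0],[1,0.055,0.0005,0,0,0,0],[1,0.055,0.0005,0,0,0,0],[1,0.055,0.0005,0,0,0,0],[1,0.055,0.0005,0,0,0,0],[1,0.055,0.0005,0.05,0,0,0],[1,0.055,0.0005,0.1,0,0,0],[1,0.055,0.0005,0.144,0,0,0],[1,0.055,0.0005,0.144,0,0,0],[1,0.035,0.0005,0.144,0,0,0],[1,0.028,0.0005,0.144,0,0,0],[1,0.028,0.0005,0.144,0,0,0]]' 20; python3 -m handwheel '[[1,-0.002,0,0,0,0,0],[1,-0.004,0,0,0,0,0],[1,-0.005,0,0,0,0,0],[1,-0.005,0,0,0,0,0]]' 20
```

```text
t: 28.38
tool_pos: [0.5708, -0.0308, 0.1297]
orientation: [2.43, 1.987, 0.003]
force: [-0.4, -0.1, -0.1]
opening: 0.0002
gripper_force: 0.0
t: 28.88
tool_pos: [0.5691, -0.0336, 0.128]
orientation: [-2.43, -1.991, -0.002]
force: [1.0, 5.4, 2.4]
opening: 0.0007
gripper_force: 2.7
```

```bash
python3 -m handwheel '[[1,-0.002,0,0,0,0,0],[1,-0.004,0,0,0,0,0],[1,-0.005,0,0,0,0,0],[1,-0.005,0,0,0,0,0]]' 20; python3 -m handwheel '[[1,0.02,0,0,0,0,0],[1,0.05,0,0,0,0,0],[1,0.06,0,-0.05,0,0,0],[1,0.06,0,-0.1,0,0,0],[1,0.02,0,-0.145,0,0,0],[1,-0.02,0,-0.145,0,0,0],[-1,-0.02,0,-0.145,0,0,0],[-1,-0.02,0,-0.145,0,0,0],[-1,-0.02,0,-0.145,0,0,0],[-1,-0.02,0,-0.145,0,0,0]]' 20
python3 - <<'E'
from h import *
w=shot("wrist");f=w["frame"].astype(int)
u=np.array([.197,.98]);tip=np.array([.5642,-.0525])
c=int(round(proj(w,[*(tip-u*.03),.15])[0][0]));print(c)
col=f[140:300,c-2:c+3].mean(1)
isr=(col[:,0]>col[:,1]+50);isy=(col[:,1]>col[:,2]+45)&~isr
S=lambda r,z:(atz(w,c,r,z)[:2]-tip)@u*1000
for n,m,z in(("red",isr,.150),("yel",isy,.155)):
    i=np.nonzero(m)[0]+140;print(n,i.min(),i.max(),"back end along",S(i.max()+.5,z))
sc=shot("scene")
a=cv2.resize(w["frame"][100:340,220:420],None,fx=2,fy=2);b=cv2.resize(sc["frame"][90:330,180:450],(540,480),interpolation=2)
cv2.imwrite("pics/end2.png",cv2.resize(np.hstack([a,b]),(790,403))[:,:,::-1])
E
```

```text
t: 29.38
tool_pos: [0.569, -0.0339, 0.1281]
orientation: [-2.425, -1.99, -0.011]
force: [5.6, 24.4, 1.9]
opening: 0.0007
gripper_force: 12.9
t: 30.62
tool_pos: [0.5638, -0.0582, 0.2722]
orientation: [-2.429, -1.991, 0.001]
force: [0.0, -0.8, 0.3]
opening: 0.0359
gripper_force: 0.0
318
red 174 204 back end along -17.440856541285534
yel 209 241 back end along -49.98456096739377
```

View pics/end2.png

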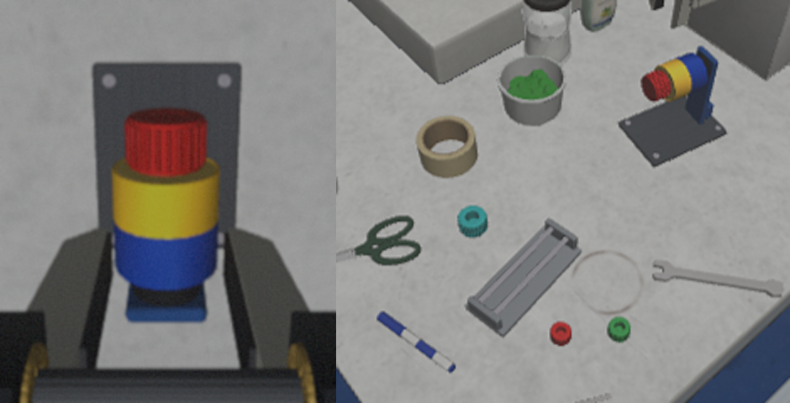

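The cap met a hard stop under 24 N, the spacing is 32.5 mm, and the bystanders have not moved. The gripper is clear, so I'm handing in.

```bash
python3 -c "
from plant import robot
print(robot.close_job())"
```

```text
the job is handed in; nothing more can be done
None
```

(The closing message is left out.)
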